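# Set the hinged corner stop to the angle of the fixed one with an angle gauge

## Robot

A 7-joint arm with a two-finger parallel gripper is mounted at the origin on the work surface. World frame = base frame: x ahead of the robot, y to its left, z up, the work surface at z = 0. Lengths are in m, angles in degrees, forces in N, time in s.
With the tool pointing down it reaches from about 0.425 to 0.975 m from the base axis. Payload 16.7 kg.
Tool frame: the origin (TCP) lies midway between the tips of the shut fingers; the grasp point (between the pads) lies 19 mm behind it; x points along the fingers, z is the direction in which the jaws open and shut, and the axes are right-handed (so a half turn about x gives the same grasp; the last joint's range is limited). The gripper opens to 85 mm and grips with 20 to 120 N. Pads are 22 mm wide; open, the fingers measure 114 mm over their backs; the gripper's body (76 mm by 85 mm) begins 54 mm behind the grasp point. The pads swing forward as they close: fully open they stand 13 mm farther back than shut.
Start: joints at [65.059, 24.414, 4.234, 92.017, -1.954, 63.644, -3.845], TCP at [0.19, -0.648, 0.231] pointing down, gripper open.
Joint ranges: [-163.25, 163.25], [-28.42, 122.38], [-70.27, 78.77], [12.13, 141.07], [-58.53, 238.53], [9.26, 117.41], [-156.51, 156.51]. Speed limits (degrees/s): [108.29, 108.29, 136.94, 136.94, 172.46, 172.46, 172.46].

## Interface

Orientations are given as [roll, pitch, yaw] about the fixed x, y, z axes, in that order (R = Rz(yaw) Ry(pitch) Rx(roll)).
In Python, from cell import * gives the robot as it stands.
- The arm moves only by the tool carry_out, never from a script. Its argument "increments" is a list of rows, each an object with "xyz": the shift along the world's x, y, z in m, a list of three; "rotation": the turn, a rotation vector about the world's x, y, z in rad, a list of three; "jaw": the opening, from 0 (shut) to 1 (fully open). A call has 1 to 5 rows; each row is the pose to reach, as a shift and turn from the pose commanded when the call began; what a row does not reach only later rows make up. A row lasts 1/10 s, in which the tool goes at most 50 mm and 8.59 degrees, less where a joint would pass 70% of its speed; a pose out of reach is approached as far as the arm can. A call with a gripper value outside its range is refused whole. The fingers move at their own pace and stop on an object; "newtons" is the grip in N (left out, the last holds). Time passes only in rows, so rows that repeat a pose let the fingers close. It gives the time, the measured TCP pose, the force and the opening at its end, in the units of the state.
- get_state(): the state, without advancing time (a new reading comes with each control period).
- capture(name): name is "scene" or "top"; returns a dict with "pixels" (384x512x3 uint8, blue, green, red), "fx", "fy", "cx", "cy" (pixels), "cam_to_world" (4x4, takes a point from camera to world coordinates). Camera axes: x right, y up, looking along -z (the intrinsics and any distortion apply to the point x, -y, -z); pixel columns grow to the right and rows downward; lengths in m; the calibration is good to about 2 mm. A picture is of the moment at which its call begins. There is no depth.
- close_job(): hands the job in, once; it reports no verdict.
Trained networks look in the newest picture that a camera, given by its name, has taken for a name from the list of things; names that differ only in an ending like _2 or _b are one class to them, and where a whole thing is asked for, a point or a joint stands for the part that bears it (a point fixed in the world has none). Each returns a list of dicts, best first, with "conf" (0 to 1); they miss things now and then, are a little off and sometimes report something else, mostly with a low value. They report only what shows in the picture. A call takes as long as a camera call.
- silhouettes(camera, query): "region" (384x512 bool, what is visible of it) and "centre" ([row, column] in pixels, amid what is visible of it).
The state is a dict: "t": time; "qpos": joint angles; "joint_vel": joint speeds; "joint_efforts": joint torques, N m; "position": TCP position; "orientation": TCP orientation; "ft_force": force on the tool from outside, world axes, zero at the start; "wrist_torque": the same for the moment, N m; "gripper_width": finger opening in m.
Only numpy, scipy, OpenCV 4.12 (cv2) and the standard library are available. Lean on these libraries where they do the work, as an engineer would, in place of code of your own. Each camera call takes 0.05 s, during which the arm holds its last target. There are 200 camera calls.

## Task

The hinged corner stop on the counter has to match the fixed one, where two stainless strips meet, so that both take the same bottle-display stand: press the folding angle gauge into the strips' corner, firmly but without denting them, until both its legs lie flat along the strips, and keep it firmly pressed against both while you tighten its wing screw. Then press the locked gauge with the same care into the hinged stop, its stock flat along the screwed-down leaf, so that it swings the stiff loose leaf out to the same angle, and leave it lying flat on the counter there, knuckle home in the corner, both leaves flat against its legs and the screw still tight. Do not push the calculator, the order pad or the pen about.

Things in the scene. Friction and masses are not known exactly. Their poses are not given: they have to be found in the camera images.
- gauge_pivot (a point): Folding angle gauge, 0.3 kg: two flat aluminium legs (stock and blade), each 130 mm from the pivot axis to its end, 28 wide, 12 thick, hinged at a round knuckle of radius 14 that both legs' long edges are tangent to. This point: on the pivot axis, half-way up the legs (6 mm above the underside). x runs along the stock, z up; the blade lies anticlockwise of the stock seen from above.
- blade_pivot (a point): The same point, but turning with the blade: x runs along the blade. While the screw is loose the blade swings under about 0.12 N m and stays where left.
- knob_wing (a point): Centre of the wing of the gauge's black wing screw, 42 mm above the gauge's underside, on the pivot axis. The wing is a bar 40 mm long (x), 12 thick (y), 20 high (32 to 52 mm above the underside), on an 18 mm round hub. Pinch it across its thickness from above; the gauge can be slid, turned and lifted by it (the screw turns only when the stock is held).
- gauge_blade (a joint): Angle between stock and blade, rad: 0 folded, 3.14 straight. It starts wider than the corner (2.3 to 2.5), so that pressing the knuckle into the corner folds both legs on to the strips.
- gauge_knob (a joint): Turn of the wing screw against the stock, rad, 0 loose (starts 0 to 0.2), growing clockwise seen from above, stop at 1.5. Takes 0.2 to 0.25 N m and stays where left. It bites from 0.45 and is tight from 0.9 (the blade then holds about 0.8 N m, at 1.1 about 1.1 N m).
- rim_a: First strip of the fixed corner stop, stainless: 150 long, 12 thick, 18 high, with a screwed foot on the outside. Origin at the corner where the inner faces meet, on the counter; x runs along the strip away from the corner; its inner face is y = 0 and the open side, where the gauge goes (stock along this strip), is +y. A firm press is 7 to 15 N here; friction at the counter and rim_b takes a few N of the push. It dents above 30 N.
- rim_b: Second strip of the fixed stop, the same sizes and the same origin (the corner). x runs along it away from the corner, 1.75 to 2.1 rad anticlockwise of rim_a; inner face y = 0, the open side is -y (the blade goes along it). A firm press is 7 to 15 N here; it dents above 30 N.
- bracket: Hinged corner stop of dark steel; this is its fixed leaf, screwed down parallel to rim_a, to the left or right of the strips: 140 long, 6 thick, 18 high, screwed foot outside. Origin on the hinge pin at the counter; x along the leaf away from the pin; inner face y = 0, open side +y (the stock goes along it). It must not be pressed with more than 30 N.
- leaf_hinge (a point): Loose leaf of the hinged stop, 140 x 6 x 18 mm; origin on the hinge pin at the counter, turning with the leaf: x along the leaf away from the pin, inner face y = 0, open side -y.
- leaf (a joint): Angle of the loose leaf from the fixed leaf, rad (anticlockwise from above); starts at 1.3 to 1.5, narrower than the corner. Stiff pin: 0.2 N m to move it, stays where left, so it does not spring back if pushed too wide (17 to 28 N at the knuckle would do that).
- calculator_mid (a point): Bystander: centre of a black pocket calculator, 120 x 75 x 15 mm.
- order_pad_mid (a point): Bystander: centre of a waiter's order pad, 150 x 100 x 14 mm.
- pen_mid (a point): Bystander: centre of a pen, 135 mm long, 9 thick.

How it is judged:
By the outcome, as a careful person would: the job done as asked, in the order asked, and still so for the second after the job is handed in, with the robot touching nothing.
It also fails if it takes over 72 s, if anything falls off the work surface, if the arm or the gripper's body presses on something with over 40 N, if the wrist force passes 120 N, or if a joint passes its speed limit or range.

## Working session

There is one attempt and no reset: what is moved stays moved. The work goes in short steps, Python scripts to look and compute and a tool call to move; the robot and the scene stay as the last step left them, time stands still between calls to the robot, and variables do not carry over. Pictures are saved under pics/ and viewed, about 8 in all and at most 12, crops included, and the job is handed in when it is done.

Besides the shell and the picture viewer there is one more tool, called after ">>>" as name(argument=value, ...), one argument or row to a line, values as JSON. carry_out: Moves the arm, as the interface text tells. Its arguments: {"type":"object","properties":{"increments":{"type":"array","items":{"type":"object","properties":{"xyz":{"type":"array","items":{"type":"number"}},"rotation":{"type":"array","items":{"type":"number"}},"jaw":{"type":"number"}}}},"newtons":{"type":"number"}},"required":["increments"]}

```bash
ls; mkdir -p pics
python3 - <<'E'
from cell import *
import cv2,numpy as np
for n in("scene","top"):
    c=capture(n); cv2.imwrite(f"pics/{n}0.png",c["pixels"]); print(n,c["fx"],c["fy"],c["cx"],c["cy"],[k for k in c]); print(np.round(c["cam_to_world"],4))
s=get_state();print(s)
E
```

```text
pics
scene 419.1691821231556 419.1691821231556 252.1964177139692 190.87373728688414 ['pixels', 'fx', 'fy', 'cx', 'cy', 'cam_to_world']
[[ 0.7482 -0.3765  0.5464  1.2197]
 [ 0.6631  0.4526 -0.5962 -0.6608]
 [-0.0228  0.8083  0.5883  0.7451]
 [ 0.      0.      0.      1.    ]]
top 418.62941470297807 418.62941470297807 261.34920167041446 197.60609731400191 ['pixels', 'fx', 'fy', 'cx', 'cy', 'cam_to_world']
[[-0.0467  0.9698 -0.2395  0.3114]
 [-0.9989 -0.047   0.0048 -0.0029]
 [-0.0066  0.2395  0.9709  1.223 ]
 [ 0.      0.      0.      1.    ]]
{'t': 0.1, 'qpos': array([65.05938868, 24.44677744,  4.23248343, 92.04687488, -1.95472726,
       63.64330105, -3.84380676]), 'joint_vel': array([ 0.03078591, -0.08903534,  0.09426322, -0.1452883 ,  0.0163792 ,
       -0.02677986, -0.02449863]), 'joint_efforts': array([ 8.18062923e-03, -9.51520085e+01,  3.77102941e+00, -4.64405107e+01,
        1.96185568e-02,  6.35064585e-03,  9.38760058e-05]), 'position': array([ 0.19016795, -0.6472914 ,  0.23068597]), 'orientation': array([-176.32929883,   89.93523224,  110.04321431]), 'ft_force': array([ 0.2019255 ,  0.77318314, -0.06785788]), 'wrist_torque': array([ 0.02433309,  0.03560849, -0.00593594]), 'gripper_width': 0.08563402760356185}
```

View pics/top0.png

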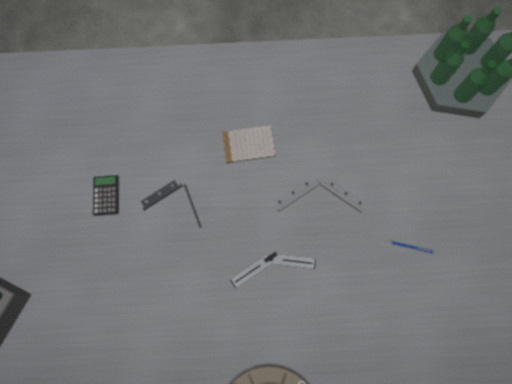

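View pics/scene0.png

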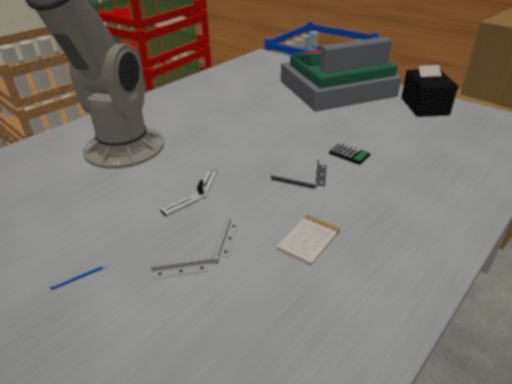

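The top view shows the corner at about (319,184), the bracket pin at (183,185), the gauge pivot at (271,258), and the pen at (412,247). All three V's open toward the robot. Next I'll fit 3D models to the masks.

```bash
cat > h.py <<'E'
from cell import *
import cv2,numpy as np
from scipy.optimize import minimize
from scipy.spatial.transform import Rotation as Rn
S=4
def cap(n):
    c=capture(n);c["inv"]=np.linalg.inv(c["cam_to_world"]);return c
def proj(c,P):
    P=np.c_[np.atleast_2d(P),np.ones(len(np.atleast_2d(P)))]@c["inv"].T
    return np.c_[c["cx"]+c["fx"]*P[:,0]/-P[:,2],c["cy"]+c["fy"]*-P[:,1]/-P[:,2]]
def unproj(c,u,v,z):
    d=c["cam_to_world"][:3,:3]@np.array([(u-c["cx"])/c["fx"],-(v-c["cy"])/c["fy"],-1]);o=c["cam_to_world"][:3,3]
    return o+d*(z-o[2])/d[2]
def rot(a):return np.array([[np.cos(a),-np.sin(a)],[np.sin(a),np.cos(a)]])
def prism(o,a,poly,z0,z1):
    q=np.asarray(poly)@rot(a).T+o
    return np.r_[np.c_[q,np.full(len(q),z0)],np.c_[q,np.full(len(q),z1)]]
def box(o,a,x0,x1,y0,y1,z0,z1):return prism(o,a,[(x0,y0),(x1,y0),(x1,y1),(x0,y1)],z0,z1)
def render(c,prisms):
    m=np.zeros((384*S,512*S),np.uint8)
    for P in prisms:
        h=cv2.convexHull(((proj(c,P)+.5)*S-.5).astype(np.float32))
        cv2.fillConvexPoly(m,np.round(h*16).astype(np.int32),255,shift=4)
    return cv2.resize(m,(512,384),interpolation=cv2.INTER_AREA)/255.
def fit(model,x0,obs,step):
    def cost(x):
        t=0
        for c,m in obs:
            r=render(c,model(x)); t+=1-np.minimum(r,m).sum()/np.maximum(r,m).sum()
        return t/len(obs)
    b=None
    x0=np.array(x0,float)
    for k in range(3):
        s=np.vstack([x0]+[x0+np.eye(len(x0))[i]*step[i]*(-1)**k/(1+k) for i in range(len(x0))])
        r=minimize(cost,x0,method="Nelder-Mead",options=dict(initial_simplex=s,xatol=1e-5,fatol=1e-5,maxiter=400));x0=r.x
    return r.x,r.fun
circ=[(14e-3*np.cos(t),14e-3*np.sin(t)) for t in np.linspace(0,6.28,24)]
def gauge(x,knob=None,z=0):
    o=x[:2];P=[box(o,x[2],0,.13,-.014,.014,z,z+.012),box(o,x[2]+x[3],0,.13,-.014,.014,z,z+.012),prism(o,0,circ,z,z+.012),prism(o,0,np.array(circ)*9/14,z,z+.032)]
    P.append(box(o,x[4],-.02,.02,-.006,.006,z+.032,z+.052));return P
def jaw_yaw():
    s=get_state();R=Rn.from_euler("xyz",s["orientation"],degrees=True).as_matrix()
    return s,R
E
cat > m1.py <<'E'
from h import *
C={n:cap(n) for n in("top","scene")}
big={}
for n,c in C.items():
    im=c["pixels"].copy()
    for q in("gauge_pivot","blade_pivot","knob_wing","rim_a","rim_b","bracket","leaf_hinge","pen_mid","calculator_mid","order_pad_mid"):
        for d in silhouettes(n,q)[:3]:
            r,cc=d["centre"];print(n,q,round(d["conf"],2),np.round([cc,r],1),int(d["region"].sum()),np.round(unproj(C[n],cc,r,.01)[:2],3))
            if d["conf"]>.4: big.setdefault(q,{}).setdefault(n,[]).append(d["region"])
import pickle;pickle.dump((C,big),open("m1.pkl","wb"))
s,R=jaw_yaw();print(np.round(R,3))
a=cv2.resize(C["top"]["pixels"][165:300,130:370],None,fx=3.3,fy=3.3,interpolation=cv2.INTER_CUBIC);cv2.imwrite("pics/crop1.png",a)
E
python3 m1.py
```

```text
top gauge_pivot 0.78 [270.8 265.2] 902 [ 0.41  -0.027]
top blade_pivot 0.88 [296.8 263.2] 440 [ 0.412 -0.101]
top blade_pivot 0.3 [163.2 194.8] 589 [0.634 0.284]
top knob_wing 0.44 [270.7 258.4] 46 [ 0.429 -0.027]
top rim_a 0.87 [345.5 193.2] 496 [ 0.612 -0.261]
top rim_a 0.56 [295.8 193.3] 564 [ 0.619 -0.112]
top rim_b 0.87 [345.5 193.2] 496 [ 0.612 -0.261]
top rim_b 0.56 [295.8 193.3] 564 [ 0.619 -0.112]
top bracket 0.8 [164.6 197. ] 579 [0.627 0.28 ]
top leaf_hinge 0.67 [190.6 207.5] 134 [0.591 0.202]
top leaf_hinge 0.45 [269.2 261.5] 872 [ 0.421 -0.023]
top pen_mid 0.59 [410.9 246.9] 124 [ 0.443 -0.434]
top calculator_mid 0.76 [107.5 194.9] 974 [0.641 0.451]
top order_pad_mid 0.58 [248.4 143.4] 1637 [0.785 0.023]
scene gauge_pivot 0.98 [197.1 197.4] 670 [ 0.434 -0.044]
scene gauge_pivot 0.53 [180.9 204. ] 342 [ 0.422 -0.095]
scene blade_pivot 0.91 [178.6 204.1] 333 [ 0.417 -0.1  ]
scene rim_a 0.73 [226.3 237.6] 653 [ 0.622 -0.113]
scene rim_a 0.63 [180.3 267.4] 974 [ 0.611 -0.259]
scene rim_b 0.73 [226.3 237.6] 653 [ 0.622 -0.113]
scene rim_b 0.63 [180.3 267.4] 974 [ 0.611 -0.259]
scene bracket 0.61 [315.8 181.8] 478 [0.655 0.244]
scene leaf_hinge 0.73 [289.3 179.7] 237 [0.586 0.201]
scene pen_mid 0.76 [ 68.3 277.4] 183 [ 0.434 -0.452]
scene calculator_mid 0.97 [348.3 154. ] 520 [0.646 0.448]
scene order_pad_mid 0.63 [307.5 237.3] 1820 [0.781 0.023]
scene order_pad_mid 0.58 [178.6 204.9] 412 [ 0.42  -0.102]
[[ 0.     0.959  0.282]
 [ 0.     0.282 -0.959]
 [-1.     0.    -0.   ]]
```

View pics/crop1.png

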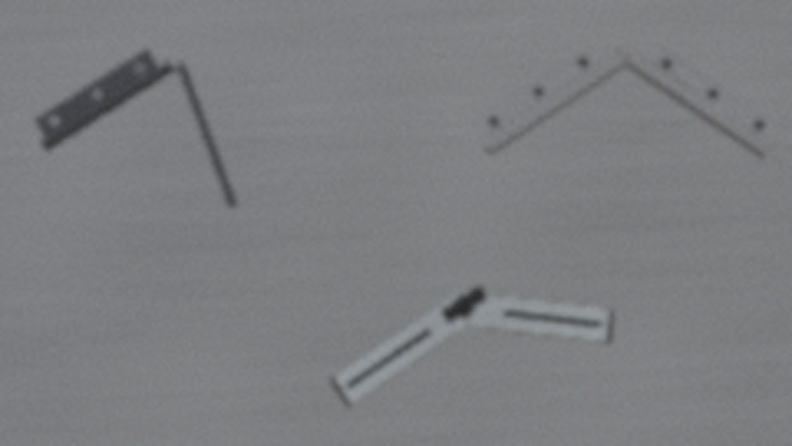

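```bash
cat > m2.py <<'E'
from h import *
import pickle
C,big=pickle.load(open("m1.pkl","rb"))
gm={"top":big["gauge_pivot"]["top"][0]|big["blade_pivot"]["top"][0]|big["knob_wing"]["top"][0],"scene":big["gauge_pivot"]["scene"][0]|big["blade_pivot"]["scene"][0]}
for obs in(["top","scene"],["top"],["scene"]):
    x,f=fit(gauge,[.43,-.03,2.5,2.4,-.6],[(C[n],gm[n].astype(float)) for n in obs],[.01,.01,.1,.1,.3]);print("gauge",obs,np.round(x,4),round(f,3))
leaf=lambda x:[box(x[:2],x[2],0,.14,0,.006,0,.018)]
for obs in(["top","scene"],["top"],["scene"]):
    x,f=fit(leaf,[.64,.23,3.5],[(C[n],big["leaf_hinge"][n][0].astype(float)) for n in obs],[.01,.01,.1]);print("leaf",obs,np.round(x,4),round(f,3))
# strips with foot: fit jointly, foot width free
def strip(L,T,sg):
    return lambda x:[box(x[:2],x[2],0,L,*sorted((0,sg*T)),0,.018),box(x[:2],x[2],x[4],x[5],*sorted((0,sg*(T+abs(x[3])))),0,.004)]
rm={n:sorted(big["rim_a"][n],key=lambda m:np.nonzero(m)[1].mean()) for n in C}
A={"top":rm["top"][0],"scene":rm["scene"][1]};B={"top":rm["top"][1],"scene":rm["scene"][0]}
for nm,mk,L,T,sg,x0 in(("rim_a",A,.15,.012,-1,[.655,-.19,2.55,.02,.02,.13]),("rim_b",B,.15,.012,1,[.655,-.19,4.2,.02,.02,.13]),("bracket",{n:big["bracket"][n][0] for n in C},.14,.006,-1,[.65,.23,2.55,.02,.02,.12])):
    for obs in(["top","scene"],["top"],["scene"]):
        x,f=fit(strip(L,T,sg),x0,[(C[n],mk[n].astype(float)) for n in obs],[.01,.01,.1,.01,.01,.01]);print(nm,obs,np.round(x,4),round(f,3))
E
python3 m2.py
```

```text
gauge ['top', 'scene'] [ 0.4301 -0.0258  2.1142  2.4303 -0.8722] 0.094
gauge ['top'] [ 0.4315 -0.0261  2.1203  2.4173 -0.0649] 0.076
gauge ['scene'] [ 0.429  -0.0235  2.1282  2.4113 -0.9063] 0.097
leaf ['top', 'scene'] [0.665  0.224  3.4717] 0.211
leaf ['top'] [0.6628 0.2237 3.4803] 0.204
leaf ['scene'] [0.6627 0.2255 3.4557] 0.149
rim_a ['top', 'scene'] [ 0.6479 -0.1881  2.1209  0.0245  0.0187  0.149 ] 0.076
rim_a ['top'] [ 0.6484 -0.189   2.1189  0.024   0.019   0.1495] 0.075
rim_a ['scene'] [ 0.6474 -0.1873  2.1286  0.0255  0.0193  0.1489] 0.067
rim_b ['top', 'scene'] [ 0.6472 -0.1843  4.0424  0.0213  0.0181  0.1454] 0.102
rim_b ['top'] [ 0.6489 -0.1844  4.0407  0.0205  0.0223  0.1473] 0.097
rim_b ['scene'] [ 0.6442 -0.1823  4.0463  0.0243  0.0144  0.1447] 0.049
bracket ['top', 'scene'] [0.6633 0.2237 2.1182 0.0264 0.0156 0.1358] 0.397
bracket ['top'] [0.6683 0.2172 2.1261 0.0256 0.0229 0.1463] 0.267
bracket ['scene'] [0.6662 0.2136 2.0855 0.0267 0.0283 0.1483] 0.528
```

The gauge pivot is at (0.430,-0.026) with stock yaw 2.12 and angle 2.42. The corner is at (0.648,-0.187), rim_a at 2.12 and rim_b at 4.043. The pin is at about (0.664,0.224), and the wing lies roughly parallel to the stock. I'm moving in now.

>>> carry_out(
  increments=[
    {"xyz": [0.026,0.038,-0.006],"rotation": [0,0,0.14],"jaw": 1},
    {"xyz": [0.052,0.076,-0.012],"rotation": [0,0,0.28],"jaw": 1},
    {"xyz": [0.078,0.114,-0.018],"rotation": [0,0,0.42],"jaw": 1},
    {"xyz": [0.104,0.152,-0.024],"rotation": [0,0,0.56],"jaw": 1},
    {"xyz": [0.13,0.19,-0.03],"rotation": [0,0,0.7],"jaw": 1},
  ],
)

```text
t: 1.7
position: [0.321, -0.456, 0.2013]
orientation: [-33.7, 90.0, -66.9]
ft_force: [0.3, -0.9, 0.5]
gripper_width: 0.0858
```

>>> carry_out(
  increments=[
    {"xyz": [0.022,0.04,-0.006],"rotation": [0,0,0.14],"jaw": 1},
    {"xyz": [0.044,0.08,-0.012],"rotation": [0,0,0.28],"jaw": 1},
    {"xyz": [0.066,0.12,-0.018],"rotation": [0,0,0.42],"jaw": 1},
    {"xyz": [0.088,0.16,-0.024],"rotation": [0,0,0.56],"jaw": 1},
    {"xyz": [0.11,0.2,-0.03],"rotation": [0,0,0.7],"jaw": 1},
  ],
)

```text
t: 2.2
position: [0.4309, -0.2561, 0.1714]
orientation: [-50.6, 90.0, -43.7]
ft_force: [0.3, -0.1, 0.1]
gripper_width: 0.0853
```

>>> carry_out(
  increments=[
    {"xyz": [0,0.045,-0.006],"rotation": [0,0,0.1],"jaw": 1},
    {"xyz": [0,0.09,-0.012],"rotation": [0,0,0.2],"jaw": 1},
    {"xyz": [0,0.135,-0.018],"rotation": [0,0,0.3],"jaw": 1},
    {"xyz": [0,0.18,-0.024],"rotation": [0,0,0.385],"jaw": 1},
    {"xyz": [0,0.18,-0.03],"rotation": [0,0,0.385],"jaw": 1},
  ],
)

```text
t: 2.7
position: [0.4305, -0.0727, 0.1416]
orientation: [-1.2, 89.9, 28.0]
ft_force: [-0.2, -1.7, 1.2]
gripper_width: 0.0856
```

Run:
```python
from h import *
s,R=jaw_yaw();print(s["t"],np.round(s["position"],4),np.round(R,3).tolist(),np.round(s["qpos"],1),np.arctan2(R[1,2],R[0,2]))
```

```text
2.7 [ 0.4305 -0.0727  0.1416] [[0.001, -0.488, 0.873], [0.001, 0.873, 0.488], [-1.0, -0.0, 0.001]] [ 31.1  11.1 -32.7 124.9   8.3  45.9  22.3] 0.5095456189195219
```

>>> carry_out(
  increments=[
    {"xyz": [0,0.03,-0.02],"rotation": [0,0,0],"jaw": 1},
    {"xyz": [0,0.0465,-0.05],"rotation": [0,0,0],"jaw": 1},
    {"xyz": [0,0.0465,-0.085],"rotation": [0,0,0],"jaw": 1},
    {"xyz": [0,0.0465,-0.1065],"rotation": [0,0,0],"jaw": 0.6},
    {"xyz": [0,0.0465,-0.1065],"rotation": [0,0,0],"jaw": 0.4},
  ],
  newtons=40,
)

```text
t: 3.2
position: [0.4288, -0.0309, 0.0328]
orientation: [142.8, 89.8, 171.5]
ft_force: [-0.7, -0.7, 0.3]
gripper_width: 0.0591
```

Run:
```python
from h import *
C={n:cap(n) for n in("top","scene")}
for n,c in C.items():
    p=proj(c,[[.43,-.026,.04]])[0].astype(int);print(n,p)
    x,y=p; a=c["pixels"][y-45:y+45,x-60:x+60]; globals()[n]=cv2.resize(a,None,fx=6.6,fy=6.6,interpolation=cv2.INTER_CUBIC)
cv2.imwrite("pics/g1.png",scene)
s,R=jaw_yaw();print(s["t"],s["position"],s["gripper_width"],s["ft_force"])
```

```text
top [270 257]
scene [199 185]
3.3 [ 0.43040808 -0.03105029  0.03519166] 0.04384691287305707 [ 0.6732717  -0.12458206 -0.18005437]
```

View pics/g1.png

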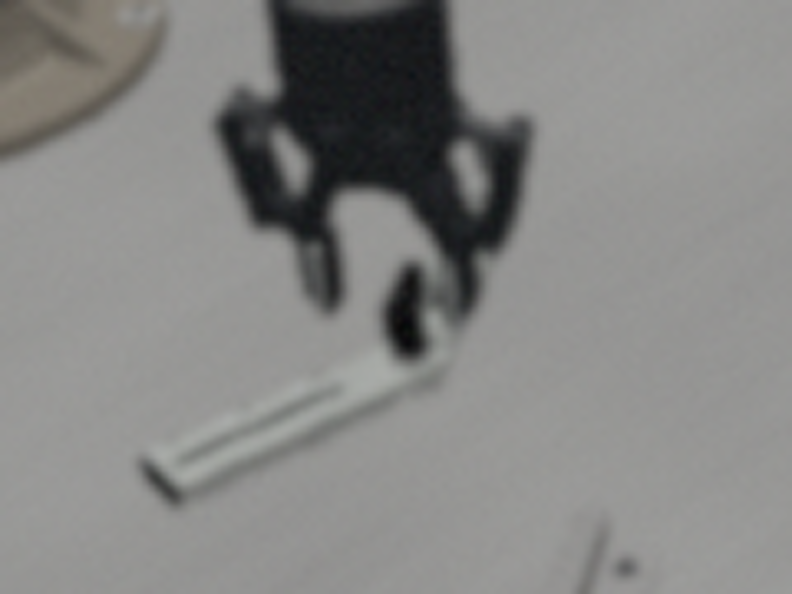

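The scene crop shows the wing between the fingers, about 5 mm toward the far (+y) finger. I'll shift and close.

>>> carry_out(
  increments=[
    {"xyz": [0,0.0055,0],"rotation": [0,0,0],"jaw": 0.3},
    {"xyz": [0,0.0055,0],"rotation": [0,0,0],"jaw": 0.1},
    {"xyz": [0,0.0055,0],"rotation": [0,0,0],"jaw": 0},
    {"xyz": [0,0.0055,0],"rotation": [0,0,0],"jaw": 0},
    {"xyz": [0,0.0055,0],"rotation": [0,0,0],"jaw": 0},
  ],
  newtons=80,
)

```text
t: 3.8
position: [0.4311, -0.0254, 0.0361]
orientation: [-40.8, 89.9, -12.2]
ft_force: [-4.5, 3.0, 18.0]
gripper_width: 0.0101
```

```bash
cat > st.py <<'E'
from h import *
def st():
    s,R=jaw_yaw();print("t",s["t"],"p",np.round(s["position"],4),"jaw",round(np.arctan2(R[1,2],R[0,2]),4),"w",round(s["gripper_width"],4),"F",np.round(s["ft_force"],1),"T",np.round(s["wrist_torque"],2),"q",np.round(s["qpos"],0))
    return s
def gfit(x0,extra=0):
    C={n:cap(n) for n in("top","scene")}
    for n,c in C.items():
        m=np.zeros((384,512),bool)
        for q in("gauge_pivot","blade_pivot"):
            for d in silhouettes(n,q)[:2]:
                r,cc=d["centre"];p=unproj(c,cc,r,.006)[:2]
                if d["conf"]>.5 and np.hypot(*(p-x0[:2]))<.11: m|=d["region"]
        p=proj(c,[[x0[0],x0[1],.006]])[0]
        w=m.astype(float)
        # mask out the gripper/knob zone: only compare leg pixels away from pivot
        g=lambda x:[box(x[:2],x[2],.035,.13,-.014,.014,0,.012),box(x[:2],x[2]+x[3],.035,.13,-.014,.014,0,.012)]
        yy,xx=np.mgrid[:384,:512];c["far"]=np.hypot(xx-p[0],yy-p[1])
        c["m"]=w
    out={}
    for k in(["top"],["scene"],["top","scene"]):
        def cost(x):
            t=0
            for n in k:
                c=C[n];sel=c["far"]>14
                r=render(c,gauge(list(x)+[0])[:3])*sel;m=c["m"]*sel
                t+=1-np.minimum(r,m).sum()/np.maximum(r,m).sum()
            return t/len(k)
        x=np.array(x0,float)
        for i in range(3):
            sm=np.vstack([x]+[x+np.eye(4)[j]*[.01,.01,.08,.08][j]*(-1)**i for j in range(4)])
            rr=minimize(cost,x,method="Nelder-Mead",options=dict(initial_simplex=sm,xatol=1e-5,fatol=1e-5));x=rr.x
        print("gauge",k,np.round(x,4),round(rr.fun,3))
    return x,C
E
python3 - <<'E'
from st import *
st();gfit([.43,-.026,2.12,2.42])
E
```

```text
t 3.8 p [ 0.4311 -0.0254  0.0361] jaw 0.5002 w 0.0101 F [-4.5  3.  18. ] T [0.58 0.94 0.1 ] q [ 21.  22. -30. 130.  20.  32.   4.]
gauge ['top'] [ 0.4309 -0.0245  2.1221  2.5466] 0.601
gauge ['scene'] [ 0.4289 -0.0241  2.0915  2.4512] 0.2
gauge ['top', 'scene'] [ 0.4293 -0.0241  2.1033  2.4358] 0.404
```

>>> carry_out(
  increments=[
    {"xyz": [0,0,0.001],"rotation": [0,0,0],"jaw": 0},
    {"xyz": [0,0,0.002],"rotation": [0,0,0],"jaw": 0},
    {"xyz": [0,0,0.002],"rotation": [0,0,0],"jaw": 0},
  ],
)

```text
t: 4.4
position: [0.4304, -0.0257, 0.0372]
orientation: [-49.2, 90.0, -20.6]
ft_force: [0.1, 0.5, -3.5]
gripper_width: 0.0101
```

Run:
```python
from st import *
st()
c=cap("scene");x,y=195,195
cv2.imwrite("pics/g2.png",cv2.resize(c["pixels"][y-50:y+40,x-60:x+60],None,fx=6.6,fy=6.6,interpolation=cv2.INTER_CUBIC))
```

```text
t 4.4 p [ 0.4304 -0.0257  0.0372] jaw 0.4997 w 0.0101 F [ 0.1  0.5 -3.5] T [ 0.02 -0.1   0.03] q [ 21.  22. -30. 130.  20.  33.   5.]
```

View pics/g2.png

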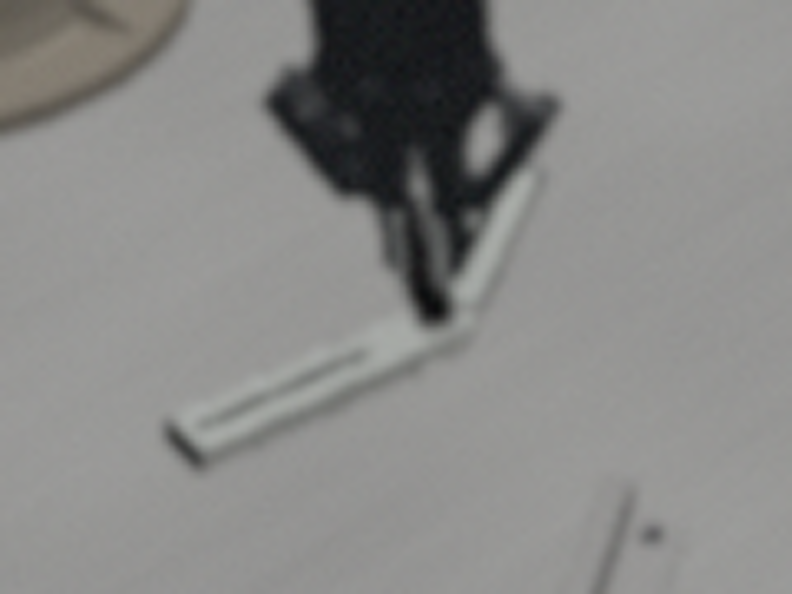

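The gauge is held and lifted about 1 mm (Fz −3.5 N). Next I'll carry it to just short of the corner.

>>> carry_out(
  increments=[
    {"xyz": [0,0,0.005],"rotation": [0,0,0],"jaw": 0},
    {"xyz": [0.033,-0.039,0.005],"rotation": [0,0,0],"jaw": 0},
    {"xyz": [0.066,-0.078,0.005],"rotation": [0,0,0],"jaw": 0},
    {"xyz": [0.1,-0.117,0.005],"rotation": [0,0,0],"jaw": 0},
    {"xyz": [0.125,-0.156,0.005],"rotation": [0,0,0],"jaw": 0},
  ],
  newtons=100,
)

```text
t: 4.95
position: [0.5567, -0.1827, 0.0422]
orientation: [9.1, 90.0, 37.8]
ft_force: [0.1, 1.5, -3.4]
gripper_width: 0.0094
```

>>> carry_out(
  increments=[
    {"xyz": [0,0,-0.003],"rotation": [0,0,0],"jaw": 0},
    {"xyz": [0,0,-0.006],"rotation": [0,0,0],"jaw": 0},
    {"xyz": [0,0,-0.006],"rotation": [0,0,0],"jaw": 0},
  ],
)

```text
t: 5.25
position: [0.5555, -0.182, 0.0364]
orientation: [-69.6, 89.9, -41.0]
ft_force: [2.0, -3.1, 2.8]
gripper_width: 0.0091
```

Run:
```python
from st import *
st();x,C=gfit([.556,-.182,2.12,2.42])
n="top";c=C[n];im=c["pixels"].copy()
cv2.imwrite("pics/c1.png",cv2.resize(im[165:285,240:400],None,fx=5,fy=5,interpolation=cv2.INTER_CUBIC))
```

```text
t 5.25 p [ 0.5555 -0.182   0.0364] jaw 0.4995 w 0.0091 F [ 2.  -3.1  2.8] T [-0.75 -0.33  0.  ] q [ 32.  32. -26. 111.  21.  42.  23.]
gauge ['top'] [ 0.5567 -0.1809  2.1269  2.5382] 0.536
gauge ['scene'] [ 0.5553 -0.1816  2.0404  2.4503] 0.31
gauge ['top', 'scene'] [ 0.5557 -0.1811  2.1142  2.37  ] 0.421
```

View pics/c1.png

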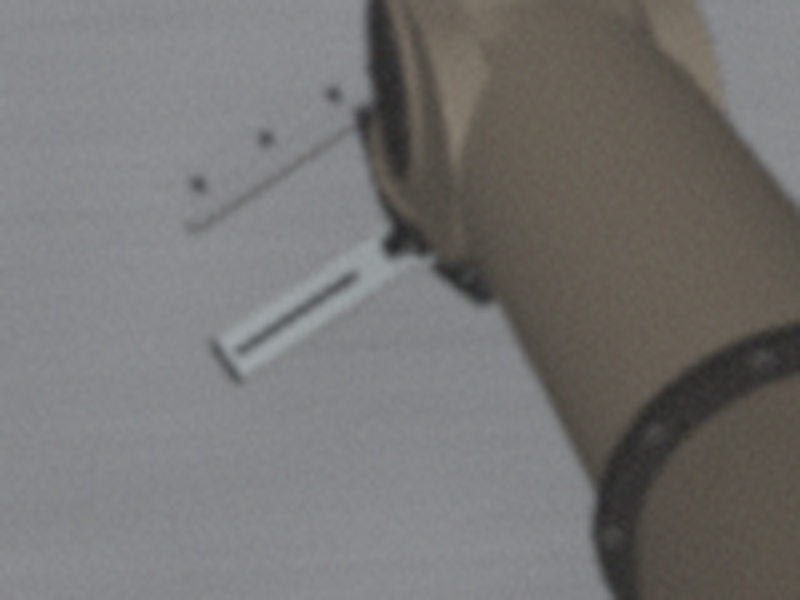

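>>> carry_out(
  increments=[
    {"xyz": [0.014,-0.0005,0.0005],"rotation": [0,0,0],"jaw": 0},
    {"xyz": [0.028,-0.001,0.0005],"rotation": [0,0,0],"jaw": 0},
    {"xyz": [0.042,-0.002,0.0005],"rotation": [0,0,0],"jaw": 0},
    {"xyz": [0.056,-0.003,0.0005],"rotation": [0,0,0],"jaw": 0},
    {"xyz": [0.063,-0.0035,0.0005],"rotation": [0,0,0],"jaw": 0},
  ],
)

```text
t: 6.05
position: [0.618, -0.1834, 0.0363]
orientation: [121.3, 89.9, 150.0]
ft_force: [-11.2, 5.5, 16.9]
gripper_width: 0.0092
```

Run:
```python
from st import *
st()
```

```text
t 6.05 p [ 0.618  -0.1834  0.0363] jaw 0.5012 w 0.0092 F [-11.2   5.5  16.9] T [ 0.96  2.65 -0.1 ] q [ 30.  37. -26. 103.  21.  46.  22.]
```

>>> carry_out(
  increments=[
    {"xyz": [0,0,0.0006],"rotation": [0,0,0],"jaw": 0},
    {"xyz": [0,0,0.0006],"rotation": [0,0,0],"jaw": 0},
  ],
)

```text
t: 6.25
position: [0.6176, -0.1841, 0.0365]
orientation: [119.0, 89.9, 147.7]
ft_force: [-0.2, 0.2, -3.4]
gripper_width: 0.0092
```

Run:
```python
from st import *
s=st();x,C=gfit([.618,-.184,2.12,2.0])
a=C["scene"]["pixels"];cv2.imwrite("pics/c2.png",cv2.resize(a[200:300,130:260],None,fx=6,fy=6,interpolation=cv2.INTER_CUBIC))
```

```text
t 6.25 p [ 0.6176 -0.1841  0.0365] jaw 0.5009 w 0.0092 F [-0.2  0.2 -3.4] T [-0.05 -0.06  0.01] q [ 30.  36. -26. 103.  21.  46.  22.]
gauge ['top'] [ 0.6164 -0.1817  2.1111  2.004 ] 0.348
gauge ['scene'] [ 0.6206 -0.1843  2.1202  1.8333] 0.467
gauge ['top', 'scene'] [ 0.6185 -0.1827  2.123   1.9195] 0.41
```

View pics/c2.png

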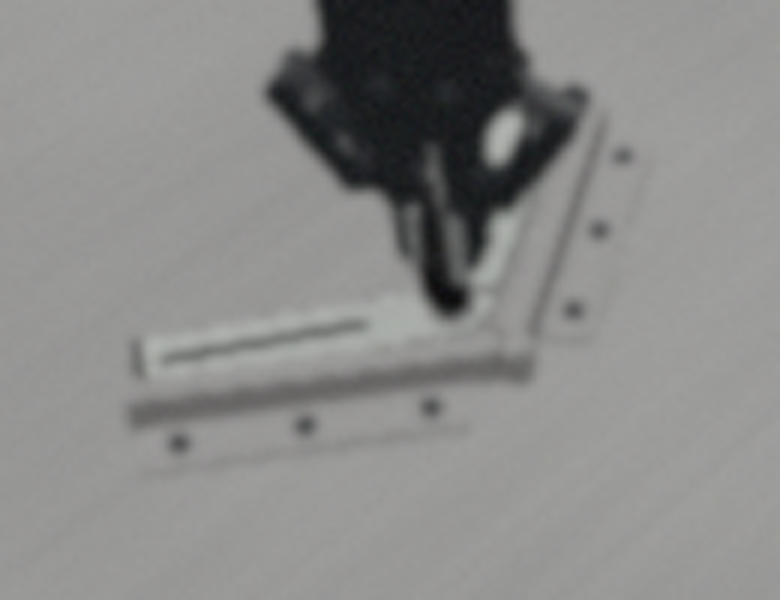

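The scene crop shows the gauge in the V with the stock parallel to rim_a. The blade has already folded against rim_b, with a gap of roughly 12 mm. Creeping in.

>>> carry_out(
  increments=[
    {"xyz": [0.002,-0.0002,0],"rotation": [0,0,0],"jaw": 0},
    {"xyz": [0.004,-0.0003,0],"rotation": [0,0,0],"jaw": 0},
    {"xyz": [0.006,-0.0005,0],"rotation": [0,0,0],"jaw": 0},
    {"xyz": [0.008,-0.0006,0],"rotation": [0,0,0],"jaw": 0},
    {"xyz": [0.008,-0.0006,0],"rotation": [0,0,0],"jaw": 0},
  ],
)

```text
t: 7.05
position: [0.6265, -0.1854, 0.0369]
orientation: [-10.0, 90.0, 18.6]
ft_force: [-0.6, 0.0, -4.3]
gripper_width: 0.0094
```

>>> carry_out(
  increments=[
    {"xyz": [0.0005,0,0],"rotation": [0,0,0],"jaw": 0},
    {"xyz": [0.001,0,0],"rotation": [0,0,0],"jaw": 0},
  ],
)

```text
t: 7.25
position: [0.6268, -0.1855, 0.0368]
orientation: [148.9, 90.0, 177.6]
ft_force: [-2.4, 1.1, -3.2]
gripper_width: 0.0091
```

Run:
```python
from st import *
s=st()
```

```text
t 7.25 p [ 0.6268 -0.1855  0.0368] jaw 0.4999 w 0.0091 F [-2.4  1.1 -3.2] T [ 0.12  0.69 -0.09] q [ 30.  37. -25. 101.  21.  46.  22.]
```

>>> carry_out(
  increments=[
    {"xyz": [0.0005,0,0],"rotation": [0,0,0],"jaw": 0},
    {"xyz": [0.001,0,0],"rotation": [0,0,0],"jaw": 0},
    {"xyz": [0.001,0,0],"rotation": [0,0,0],"jaw": 0},
  ],
)

```text
t: 7.55
position: [0.6273, -0.1854, 0.0366]
orientation: [146.3, 89.9, 175.0]
ft_force: [-5.3, 1.3, -2.5]
gripper_width: 0.0093
```

>>> carry_out(
  increments=[
    {"xyz": [0.0004,0,0],"rotation": [0,0,0],"jaw": 0},
    {"xyz": [0.0004,0,0],"rotation": [0,0,0],"jaw": 0},
  ],
)

```text
t: 7.75
position: [0.6274, -0.1854, 0.0366]
orientation: [147.3, 89.9, 176.0]
ft_force: [-7.3, 1.1, -1.3]
gripper_width: 0.0091
```

```bash
cat >> st.py <<'E'
def N(s,a=2.12,b=4.043):
    A=np.c_[[-np.sin(a),np.cos(a)],[np.sin(b),-np.cos(b)]]
    print("Na,Nb",np.round(np.linalg.solve(A,s["ft_force"][:2]),1))
E
python3 - <<'E'
from st import *
s=st();N(s)
E
```

```text
t 7.75 p [ 0.6274 -0.1854  0.0366] jaw 0.5 w 0.0091 F [-7.3  1.1 -1.3] T [ 0.32  1.81 -0.05] q [ 29.  37. -25. 101.  21.  47.  22.]
Na,Nb [3.9 5. ]
```

>>> carry_out(
  increments=[
    {"xyz": [0.0005,0,0],"rotation": [0,0,0],"jaw": 0},
    {"xyz": [0.001,0,0],"rotation": [0,0,0],"jaw": 0},
    {"xyz": [0.0015,0,0],"rotation": [0,0,0],"jaw": 0},
    {"xyz": [0.0015,0,0],"rotation": [0,0,0],"jaw": 0},
  ],
)

```text
t: 8.15
position: [0.6278, -0.1854, 0.0365]
orientation: [150.7, 89.7, 179.4]
ft_force: [-14.3, 2.2, 5.6]
gripper_width: 0.0093
```

Run:
```python
from st import *
s=st();N(s)
x,C=gfit([.6274,-.1854,2.12,1.92])
a=C["scene"]["pixels"];cv2.imwrite("pics/c3.png",cv2.resize(a[200:300,130:260],None,fx=6,fy=6,interpolation=cv2.INTER_CUBIC))
```

```text
t 8.15 p [ 0.6278 -0.1854  0.0365] jaw 0.4999 w 0.0093 F [-14.3   2.2   5.6] T [ 0.5   3.53 -0.01] q [ 29.  37. -25. 101.  21.  47.  22.]
Na,Nb [ 7.6 10. ]
gauge ['top'] [ 0.6292 -0.1846  2.1341  1.8889] 0.284
gauge ['scene'] [ 0.6317 -0.1871  2.2196  1.6393] 0.542
gauge ['top', 'scene'] [ 0.6299 -0.1853  2.1381  1.8305] 0.431
```

View pics/c3.png

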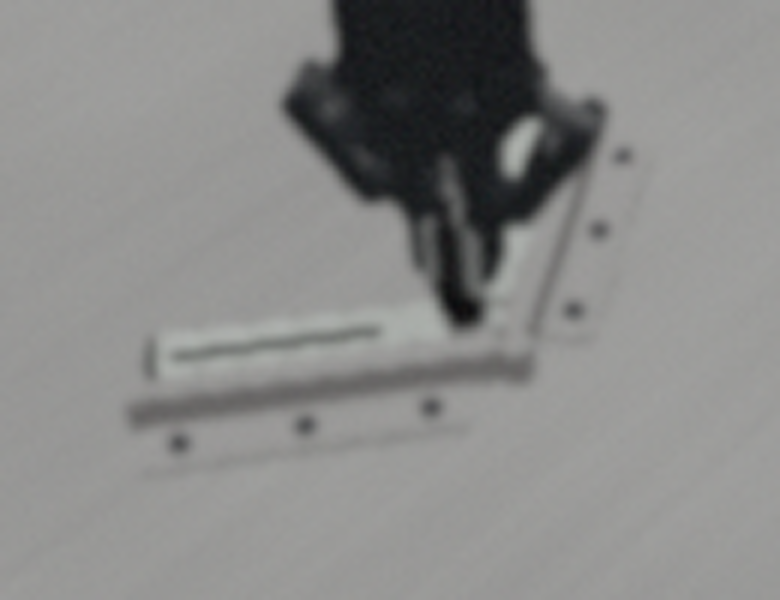

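The blade lies parallel and flush to rim_b, the stock is along rim_a, and the measured loads are about 7.6 and 10 N. I'll press slightly more, then tighten in small turns.

>>> carry_out(
  increments=[
    {"xyz": [0.0005,0.0003,0],"rotation": [0,0,0],"jaw": 0},
    {"xyz": [0.0008,0.0005,0],"rotation": [0,0,-0.08],"jaw": 0},
    {"xyz": [0.0008,0.0005,0],"rotation": [0,0,-0.16],"jaw": 0},
    {"xyz": [0.0008,0.0005,0],"rotation": [0,0,-0.16],"jaw": 0},
  ],
)

```text
t: 8.85
position: [0.6279, -0.1853, 0.0365]
orientation: [166.8, 89.7, -173.9]
ft_force: [-17.4, 0.4, 8.9]
gripper_width: 0.009
```

Run:
```python
from st import *
s=st();N(s)
```

```text
t 8.85 p [ 0.6279 -0.1853  0.0365] jaw 0.3366 w 0.009 F [-17.4   0.4   8.9] T [ 0.03  4.28 -0.12] q [ 28.  37. -23. 101.  19.  46.  15.]
Na,Nb [11.2 10.1]
```

>>> carry_out(
  increments=[
    {"xyz": [0,0,0],"rotation": [0,0,-0.1],"jaw": 0},
    {"xyz": [0,0,0],"rotation": [0,0,-0.2],"jaw": 0},
    {"xyz": [0,0,0],"rotation": [0,0,-0.3],"jaw": 0},
    {"xyz": [0,0,0],"rotation": [0,0,-0.3],"jaw": 0},
  ],
)

```text
t: 9.25
position: [0.6278, -0.1854, 0.0365]
orientation: [-176.5, 89.7, -174.5]
ft_force: [-18.7, 2.0, 9.3]
gripper_width: 0.0093
```

Run:
```python
from st import *
s=st();N(s)
```

```text
t 9.25 p [ 0.6278 -0.1854  0.0365] jaw 0.0358 w 0.0093 F [-18.7   2.    9.3] T [ 0.04  4.51 -0.12] q [ 25.  36. -19. 101.  16.  45.  -0.]
Na,Nb [10.7 12.2]
```

>>> carry_out(
  increments=[
    {"xyz": [0,0,0],"rotation": [0,0,-0.1],"jaw": 0},
    {"xyz": [0,0,0],"rotation": [0,0,-0.2],"jaw": 0},
    {"xyz": [0,0,0],"rotation": [0,0,-0.3],"jaw": 0},
    {"xyz": [0,0,0],"rotation": [0,0,-0.35],"jaw": 0},
    {"xyz": [0,0,0],"rotation": [0,0,-0.35],"jaw": 0},
  ],
)

```text
t: 9.75
position: [0.6277, -0.1854, 0.0365]
orientation: [-158.1, 89.6, -176.0]
ft_force: [-20.2, 0.7, 10.5]
gripper_width: 0.0092
```

Run:
```python
from st import *
s=st();N(s)
```

```text
t 9.75 p [ 0.6277 -0.1854  0.0365] jaw -0.3124 w 0.0092 F [-20.2   0.7  10.5] T [ 0.04  4.71 -0.04] q [ 21.  36. -14. 101.  12.  45. -17.]
Na,Nb [12.7 11.9]
```

>>> carry_out(
  increments=[
    {"xyz": [-0.0003,0,0],"rotation": [0,0,-0.1],"jaw": 0},
    {"xyz": [-0.0003,0,0],"rotation": [0,0,-0.2],"jaw": 0},
    {"xyz": [-0.0003,0,0],"rotation": [0,0,-0.3],"jaw": 0},
    {"xyz": [-0.0003,0,0],"rotation": [0,0,-0.4],"jaw": 0},
    {"xyz": [-0.0003,0,0],"rotation": [0,0,-0.4],"jaw": 0},
  ],
)

```text
t: 10.25
position: [0.6274, -0.1853, 0.0365]
orientation: [-137.1, 89.7, -178.1]
ft_force: [-18.9, 0.3, 10.7]
gripper_width: 0.0092
```

Run:
```python
from st import *
s=st();N(s)
x,C=gfit([.6292,-.1854,2.12,1.92])
a=C["scene"]["pixels"][200:300,130:260];b=C["top"]["pixels"][155:255,260:390]
cv2.imwrite("pics/c4.png",np.vstack([cv2.resize(i,None,fx=3,fy=3,interpolation=cv2.INTER_CUBIC) for i in(a,b)]))
```

```text
t 10.25 p [ 0.6274 -0.1853  0.0365] jaw -0.7141 w 0.0092 F [-18.9   0.3  10.7] T [-0.    4.64 -0.17] q [ 17.  35.  -8. 102.   7.  44. -36.]
Na,Nb [12.2 10.8]
gauge ['top'] [ 0.6307 -0.1832  2.141   1.8734] 0.577
gauge ['scene'] [ 0.6265 -0.1821  2.1464  1.766 ] 0.344
gauge ['top', 'scene'] [ 0.629  -0.1827  2.1363  1.76  ] 0.466
```

View pics/c4.png

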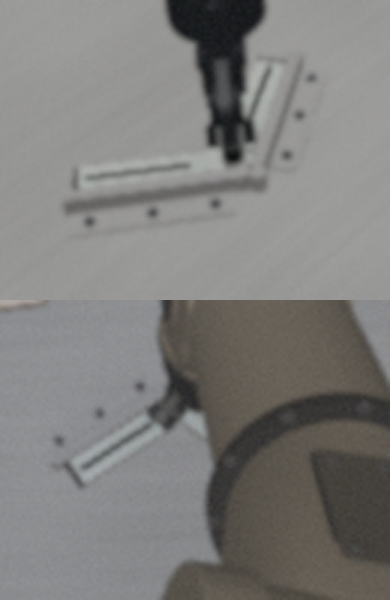

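The stock is flush on rim_a and the blade on rim_b. The wing has turned about 1.2 rad against the stock, and the loads stayed at 10–13 N. Now I'll back out and lift.

>>> carry_out(
  increments=[
    {"xyz": [-0.005,0,0],"rotation": [0,0,0],"jaw": 0},
    {"xyz": [-0.015,0.001,0.001],"rotation": [0,0,0],"jaw": 0},
    {"xyz": [-0.035,0.002,0.012],"rotation": [0,0,0],"jaw": 0},
    {"xyz": [-0.045,0.003,0.025],"rotation": [0,0,0],"jaw": 0},
    {"xyz": [-0.05,0.003,0.035],"rotation": [0,0,0],"jaw": 0},
  ],
)

```text
t: 11.05
position: [0.5798, -0.182, 0.0728]
orientation: [26.0, 90.0, -14.7]
ft_force: [-0.3, -0.8, -4.2]
gripper_width: 0.0094
```

>>> carry_out(
  increments=[
    {"xyz": [0,0.04,0],"rotation": [0,0,0],"jaw": 0},
    {"xyz": [0,0.08,0],"rotation": [0,0,0],"jaw": 0},
    {"xyz": [0,0.12,0],"rotation": [0,0,0],"jaw": 0},
    {"xyz": [0,0.16,0],"rotation": [0,0,0],"jaw": 0},
    {"xyz": [0,0.2,0],"rotation": [0,0,0],"jaw": 0},
  ],
)

```text
t: 11.55
position: [0.5809, 0.0197, 0.0724]
orientation: [53.3, 89.9, 12.7]
ft_force: [0.5, -0.4, -3.7]
gripper_width: 0.0093
```

>>> carry_out(
  increments=[
    {"xyz": [0,0.04,0],"rotation": [0,0,0],"jaw": 0},
    {"xyz": [0,0.08,0],"rotation": [0,0,0],"jaw": 0},
    {"xyz": [0,0.12,0],"rotation": [0,0,0],"jaw": 0},
    {"xyz": [0,0.16,0],"rotation": [0,0,0],"jaw": 0},
    {"xyz": [0,0.2,0],"rotation": [0,0,0],"jaw": 0},
  ],
)

```text
t: 12.05
position: [0.5807, 0.2199, 0.0723]
orientation: [68.7, 89.9, 28.0]
ft_force: [1.2, -0.7, -4.1]
gripper_width: 0.009
```

>>> carry_out(
  increments=[
    {"xyz": [0,0.035,0],"rotation": [0,0,0],"jaw": 0},
    {"xyz": [0,0.07,0],"rotation": [0,0,0],"jaw": 0},
    {"xyz": [0,0.073,0],"rotation": [0,0,0],"jaw": 0},
  ],
)

```text
t: 12.35
position: [0.5796, 0.2973, 0.0724]
orientation: [118.9, 89.8, 78.5]
ft_force: [-1.1, 0.4, -3.0]
gripper_width: 0.0093
```

Run:
```python
from st import *
s=st()
x,C=gfit([s["position"][0],s["position"][1],2.12,1.92])
a=C["top"]["pixels"][155:255,80:250];b=C["scene"]["pixels"][120:220,200:370]
cv2.imwrite("pics/d1.png",np.vstack([cv2.resize(i,None,fx=3,fy=3,interpolation=cv2.INTER_CUBIC) for i in(a,b)]))
```

```text
t 12.35 p [0.5796 0.2973 0.0724] jaw -0.7043 w 0.0093 F [-1.1  0.4 -3. ] T [ 0.01 -0.12 -0.02] q [-23.  32. -13. 102.   9.  47. -81.]
gauge ['top'] [0.5796 0.2973 2.12   1.92  ] 1.0
gauge ['scene'] [0.546  0.3391 2.3586 1.6438] 0.366
gauge ['top', 'scene'] [0.546  0.3391 2.3586 1.6438] 0.683
```

View pics/d1.png

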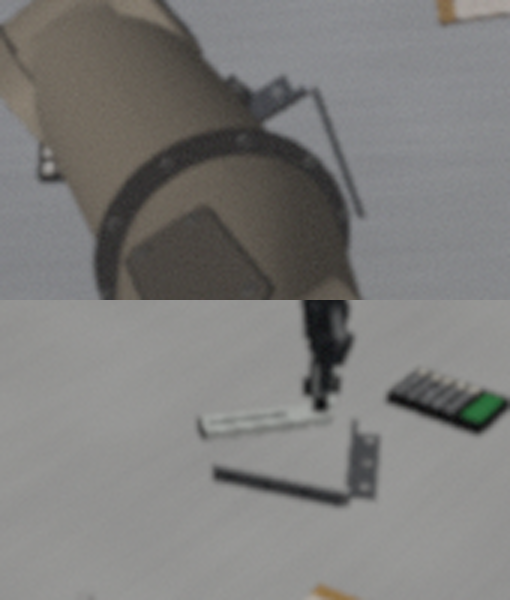

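The scene crop shows the lifted gauge above and inside the V, with its blade clear of the loose leaf. The stock is hidden behind the fingers. I'll lower it and ease it toward the fixed leaf.

>>> carry_out(
  increments=[
    {"xyz": [0,0,-0.012],"rotation": [0,0,0],"jaw": 0},
    {"xyz": [0,0,-0.024],"rotation": [0,0,0],"jaw": 0},
    {"xyz": [0,0,-0.0335],"rotation": [0,0,0],"jaw": 0},
    {"xyz": [0,0,-0.035],"rotation": [0,0,0],"jaw": 0},
    {"xyz": [0,0,-0.0353],"rotation": [0,0,0],"jaw": 0},
  ],
)

```text
t: 13.15
position: [0.5806, 0.2906, 0.0364]
orientation: [-81.0, 90.0, -121.7]
ft_force: [-3.5, -2.3, 12.1]
gripper_width: 0.0093
```

>>> carry_out(
  increments=[
    {"xyz": [0.004,0.0025,0],"rotation": [0,0,0],"jaw": 0},
    {"xyz": [0.008,0.005,0],"rotation": [0,0,0],"jaw": 0},
    {"xyz": [0.0105,0.0065,0],"rotation": [0,0,0],"jaw": 0},
    {"xyz": [0.0105,0.0065,0],"rotation": [0,0,0],"jaw": 0},
  ],
)

```text
t: 13.55
position: [0.5911, 0.2975, 0.0364]
orientation: [-106.4, 90.0, -147.0]
ft_force: [-2.6, -1.7, 9.1]
gripper_width: 0.0091
```

Run:
```python
from st import *
s=st();N(s)
```

```text
t 13.55 p [0.5911 0.2975 0.0364] jaw -0.7101 w 0.0091 F [-2.6 -1.7  9.1] T [-0.49  0.53  0.07] q [-24.  36. -12. 101.  10.  44. -81.]
Na,Nb [ 3.2 -0.1]
```

>>> carry_out(
  increments=[
    {"xyz": [0.0017,0.001,0.0004],"rotation": [0,0,0],"jaw": 0},
    {"xyz": [0.0034,0.002,0.0004],"rotation": [0,0,0],"jaw": 0},
    {"xyz": [0.0043,0.0026,0.0004],"rotation": [0,0,0],"jaw": 0},
    {"xyz": [0.0043,0.0026,0.0004],"rotation": [0,0,0],"jaw": 0},
  ],
)

```text
t: 13.95
position: [0.5954, 0.3001, 0.0365]
orientation: [-126.0, 90.0, -166.7]
ft_force: [0.0, -0.2, -2.5]
gripper_width: 0.009
```

Run:
```python
from st import *
s=st();N(s)
```

```text
t 13.95 p [0.5954 0.3001 0.0365] jaw -0.71 w 0.009 F [ 0.  -0.2 -2.5] T [-0.08 -0.07 -0.03] q [-24.  36. -12. 100.  10.  45. -81.]
Na,Nb [ 0.2 -0.2]
```

>>> carry_out(
  increments=[
    {"xyz": [0.0009,0.0005,0],"rotation": [0,0,0],"jaw": 0},
    {"xyz": [0.0017,0.001,0],"rotation": [0,0,0],"jaw": 0},
    {"xyz": [0.0026,0.0016,0],"rotation": [0,0,0],"jaw": 0},
    {"xyz": [0.0026,0.0016,0],"rotation": [0,0,0],"jaw": 0},
  ],
)

```text
t: 14.35
position: [0.5981, 0.3018, 0.037]
orientation: [102.0, 90.0, 61.3]
ft_force: [-0.6, 0.2, -3.2]
gripper_width: 0.0093
```

>>> carry_out(
  increments=[
    {"xyz": [0.0009,0.0005,0],"rotation": [0,0,0],"jaw": 0},
    {"xyz": [0.0009,0.0005,0],"rotation": [0,0,0],"jaw": 0},
  ],
)

```text
t: 14.55
position: [0.5986, 0.302, 0.0369]
orientation: [-108.5, 90.0, -149.1]
ft_force: [-2.0, -0.8, -2.0]
gripper_width: 0.0096
```

Run:
```python
from st import *
s=st();N(s)
```

```text
t 14.55 p [0.5986 0.302  0.0369] jaw -0.71 w 0.0096 F [-2.  -0.8 -2. ] T [-0.31  0.41  0.1 ] q [-24.  36. -12. 100.  10.  45. -81.]
Na,Nb [2.  0.4]
```

Contact with the fixed leaf is exactly where predicted. Next I'll slide along it toward the pin, about 90 mm.

>>> carry_out(
  increments=[
    {"xyz": [0.0052,-0.0085,0],"rotation": [0,0,0],"jaw": 0},
    {"xyz": [0.0104,-0.0171,0],"rotation": [0,0,0],"jaw": 0},
    {"xyz": [0.0157,-0.0256,0],"rotation": [0,0,0],"jaw": 0},
    {"xyz": [0.0183,-0.0299,0],"rotation": [0,0,0],"jaw": 0},
    {"xyz": [0.0183,-0.0299,0],"rotation": [0,0,0],"jaw": 0},
  ],
)

```text
t: 15.05
position: [0.6177, 0.2703, 0.0368]
orientation: [-68.8, 89.9, -109.6]
ft_force: [-2.5, -2.2, -2.3]
gripper_width: 0.0089
```

Run:
```python
from st import *
s=st();N(s)
```

```text
t 15.05 p [0.6177 0.2703 0.0368] jaw -0.7119 w 0.0089 F [-2.5 -2.2 -2.3] T [-0.85  0.61  0.19] q [-21.  37. -12.  99.  10.  45. -78.]
Na,Nb [ 3.4 -0.6]
```

>>> carry_out(
  increments=[
    {"xyz": [0.0052,-0.0085,0],"rotation": [0,0,0],"jaw": 0},
    {"xyz": [0.0104,-0.0171,0],"rotation": [0,0,0],"jaw": 0},
    {"xyz": [0.0157,-0.0256,0],"rotation": [0,0,0],"jaw": 0},
    {"xyz": [0.0209,-0.0341,0],"rotation": [0,0,0],"jaw": 0},
    {"xyz": [0.0209,-0.0341,0],"rotation": [0,0,0],"jaw": 0},
  ],
)

```text
t: 15.55
position: [0.6387, 0.2365, 0.0369]
orientation: [-41.2, 90.0, -82.0]
ft_force: [-2.1, -3.2, -3.0]
gripper_width: 0.0092
```

Run:
```python
from st import *
s=st();N(s)
```

```text
t 15.55 p [0.6387 0.2365 0.0369] jaw -0.7115 w 0.0092 F [-2.1 -3.2 -3. ] T [-0.98  0.56  0.23] q [-18.  37. -11.  98.  10.  46. -74.]
Na,Nb [ 4.1 -1.7]
```

>>> carry_out(
  increments=[
    {"xyz": [0.0016,-0.0026,0],"rotation": [0,0,0],"jaw": 0},
    {"xyz": [0.0031,-0.0051,0],"rotation": [0,0,0],"jaw": 0},
    {"xyz": [0.0047,-0.0077,0],"rotation": [0,0,0],"jaw": 0},
    {"xyz": [0.0047,-0.0077,0],"rotation": [0,0,0],"jaw": 0},
  ],
)

```text
t: 15.95
position: [0.6422, 0.2308, 0.0368]
orientation: [-151.8, 90.0, 167.5]
ft_force: [-4.7, -2.0, -2.8]
gripper_width: 0.0089
```

Run:
```python
from st import *
s=st();N(s)
```

```text
t 15.95 p [0.6422 0.2308 0.0368] jaw -0.7096 w 0.0089 F [-4.7 -2.  -2.8] T [-0.33  1.07  0.15] q [-17.  37. -12.  98.  10.  46. -74.]
Na,Nb [4.8 0.8]
```

>>> carry_out(
  increments=[
    {"xyz": [0.0005,-0.0009,0],"rotation": [0,0,0],"jaw": 0},
    {"xyz": [0.001,-0.0017,0],"rotation": [0,0,0],"jaw": 0},
    {"xyz": [0.0016,-0.0026,0],"rotation": [0,0,0],"jaw": 0},
    {"xyz": [0.0016,-0.0026,0],"rotation": [0,0,0],"jaw": 0},
  ],
)

```text
t: 16.35
position: [0.6436, 0.2287, 0.0368]
orientation: [-161.7, 89.9, 157.7]
ft_force: [-6.5, 1.2, -3.7]
gripper_width: 0.0091
```

Run:
```python
from st import *
s=st();N(s)
```

```text
t 16.35 p [0.6436 0.2287 0.0368] jaw -0.7091 w 0.0091 F [-6.5  1.2 -3.7] T [0.06 1.36 0.14] q [-17.  37. -12.  98.  10.  46. -73.]
Na,Nb [3.3 4.7]
```

>>> carry_out(
  increments=[
    {"xyz": [0.0005,-0.0008,0],"rotation": [0,0,0],"jaw": 0},
    {"xyz": [0.001,-0.0014,0],"rotation": [0,0,0],"jaw": 0},
    {"xyz": [0.001,-0.0014,0],"rotation": [0,0,0],"jaw": 0},
  ],
)

```text
t: 16.65
position: [0.6444, 0.2274, 0.0368]
orientation: [-155.8, 89.9, 163.6]
ft_force: [-7.2, 0.7, -3.6]
gripper_width: 0.0092
```

Run:
```python
from st import *
s=st();N(s)
a=cap("scene")["pixels"][140:210,240:350]
cv2.imwrite("pics/e1.png",cv2.resize(a,None,fx=7,fy=7,interpolation=cv2.INTER_CUBIC))
```

```text
t 16.65 p [0.6444 0.2274 0.0368] jaw -0.7091 w 0.0092 F [-7.2  0.7 -3.6] T [0.15 1.58 0.12] q [-17.  37. -12.  98.  10.  46. -73.]
Na,Nb [4.2 4.6]
```

View pics/e1.png

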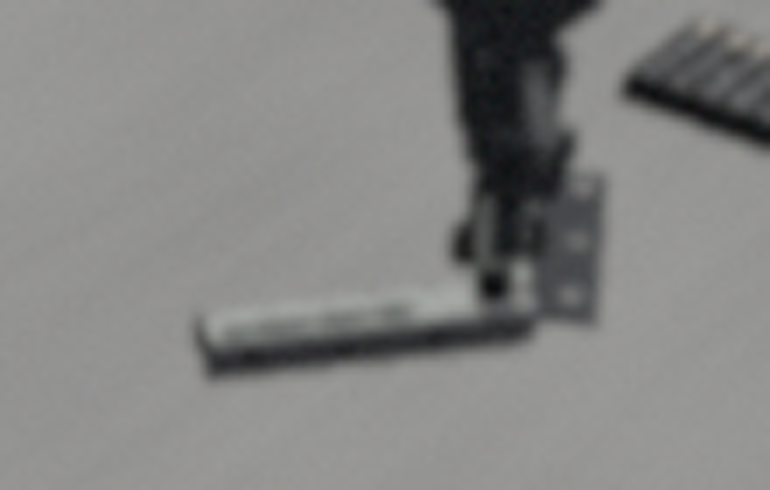

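The loose leaf now lies along the blade and the gauge is nearly home. It's still sliding at a steady 4–5 N, so I'll continue.

>>> carry_out(
  increments=[
    {"xyz": [0.0004,-0.0007,0],"rotation": [0,0,0],"jaw": 0},
    {"xyz": [0.0008,-0.0013,0],"rotation": [0,0,0],"jaw": 0},
    {"xyz": [0.0008,-0.0013,0],"rotation": [0,0,0],"jaw": 0},
  ],
)

```text
t: 17.0
position: [0.6452, 0.2261, 0.0368]
orientation: [-156.2, 89.9, 163.2]
ft_force: [-6.5, 0.6, -3.6]
gripper_width: 0.0096
```

Run:
```python
from st import *
s=st();N(s)
```

```text
t 17.0 p [0.6452 0.2261 0.0368] jaw -0.709 w 0.0096 F [-6.5  0.6 -3.6] T [0.1  1.55 0.09] q [-16.  37. -12.  98.  10.  46. -73.]
Na,Nb [3.8 4.1]
```

>>> carry_out(
  increments=[
    {"xyz": [0.0003,-0.0004,0],"rotation": [0,0,0],"jaw": 0},
    {"xyz": [0.0005,-0.0008,0],"rotation": [0,0,0],"jaw": 0},
    {"xyz": [0.0005,-0.0008,0],"rotation": [0,0,0],"jaw": 0},
  ],
)

```text
t: 17.3
position: [0.6456, 0.2254, 0.0368]
orientation: [-156.2, 89.9, 163.1]
ft_force: [-6.5, 1.1, -4.5]
gripper_width: 0.009
```

>>> carry_out(
  increments=[
    {"xyz": [0.0003,-0.0004,0],"rotation": [0,0,0],"jaw": 0},
    {"xyz": [0.0005,-0.0008,0],"rotation": [0,0,0],"jaw": 0},
    {"xyz": [0.0005,-0.0008,0],"rotation": [0,0,0],"jaw": 0},
  ],
)

```text
t: 17.6
position: [0.646, 0.2248, 0.0368]
orientation: [-163.0, 89.9, 156.4]
ft_force: [-8.3, 1.4, -3.5]
gripper_width: 0.0092
```

Run:
```python
from st import *
s=st();N(s)
```

```text
t 17.6 p [0.646  0.2248 0.0368] jaw -0.7088 w 0.0092 F [-8.3  1.4 -3.5] T [0.48 1.85 0.11] q [-16.  37. -12.  98.  10.  46. -73.]
Na,Nb [4.3 5.8]
```

>>> carry_out(
  increments=[
    {"xyz": [0.0003,-0.0004,0],"rotation": [0,0,0],"jaw": 0},
    {"xyz": [0.0005,-0.0008,0],"rotation": [0,0,0],"jaw": 0},
    {"xyz": [0.0005,-0.0008,0],"rotation": [0,0,0],"jaw": 0},
  ],
)

```text
t: 17.9
position: [0.6461, 0.2247, 0.0367]
orientation: [-170.8, 89.9, 148.7]
ft_force: [-10.6, 3.7, -3.2]
gripper_width: 0.0096
```

Run:
```python
from st import *
s=st();N(s)
```

```text
t 17.9 p [0.6461 0.2247 0.0367] jaw -0.7084 w 0.0096 F [-10.6   3.7  -3.2] T [0.99 2.25 0.08] q [-16.  37. -12.  98.  10.  46. -73.]
Na,Nb [3.9 9.3]
```

>>> carry_out(
  increments=[
    {"xyz": [0.0004,0.0004,0],"rotation": [0,0,0],"jaw": 0},
    {"xyz": [0.0008,0.0008,-0.0002],"rotation": [0,0,0],"jaw": 0},
    {"xyz": [0.0008,0.0008,-0.0003],"rotation": [0,0,0],"jaw": 0},
    {"xyz": [0.0008,0.0008,-0.0003],"rotation": [0,0,0],"jaw": 0},
  ],
)

```text
t: 18.3
position: [0.6464, 0.2248, 0.0366]
orientation: [-141.7, 89.8, 177.7]
ft_force: [-13.8, 0.9, 2.9]
gripper_width: 0.0096
```

Run:
```python
from st import *
s=st();N(s)
```

```text
t 18.3 p [0.6464 0.2248 0.0366] jaw -0.7087 w 0.0096 F [-13.8   0.9   2.9] T [0.14 3.34 0.16] q [-16.  38. -12.  98.  10.  46. -73.]
Na,Nb [8.4 8.5]
```

Home, with both loads about 8.5 N and the torque showing the stock seated along its length. I'll unload most of the arm's spring, then look.

>>> carry_out(
  increments=[
    {"xyz": [-0.0008,0,0],"rotation": [0,0,0],"jaw": 0},
    {"xyz": [-0.0016,0,0],"rotation": [0,0,0],"jaw": 0},
    {"xyz": [-0.0016,0,0],"rotation": [0,0,0],"jaw": 0},
  ],
)

```text
t: 18.6
position: [0.646, 0.2248, 0.0366]
orientation: [-178.5, 89.9, 140.9]
ft_force: [-6.8, 1.6, -2.7]
gripper_width: 0.0093
```

Run:
```python
from st import *
s=st();N(s)
```

```text
t 18.6 p [0.646  0.2248 0.0366] jaw -0.7089 w 0.0093 F [-6.8  1.6 -2.7] T [0.36 1.54 0.17] q [-16.  37. -12.  98.  10.  46. -73.]
Na,Nb [3.2 5.3]
```

>>> carry_out(
  increments=[
    {"xyz": [-0.0007,0.0001,-0.0001],"rotation": [0,0,0],"jaw": 0},
    {"xyz": [-0.001,0.0002,-0.0002],"rotation": [0,0,0],"jaw": 0},
    {"xyz": [-0.001,0.0002,-0.0002],"rotation": [0,0,0],"jaw": 0},
  ],
  newtons=40,
)

```text
t: 18.9
position: [0.6458, 0.2247, 0.0367]
orientation: [106.8, 89.9, 66.2]
ft_force: [-3.8, 3.2, -2.8]
gripper_width: 0.0093
```

>>> carry_out(
  increments=[
    {"xyz": [0,0,0],"rotation": [0,0,0],"jaw": 0.2},
    {"xyz": [0,0,0],"rotation": [0,0,0],"jaw": 0.3},
    {"xyz": [0,0,0],"rotation": [0,0,0],"jaw": 0.4},
    {"xyz": [0,0,0],"rotation": [0,0,0],"jaw": 0.5},
    {"xyz": [0,0,0],"rotation": [0,0,0],"jaw": 0.5},
  ],
)

```text
t: 19.4
position: [0.6461, 0.2236, 0.0366]
orientation: [46.4, 90.0, 5.7]
ft_force: [0.1, 0.1, -0.1]
gripper_width: 0.0425
```

Run:
```python
from st import *
s=st();N(s)
```

```text
t 19.4 p [0.6461 0.2236 0.0366] jaw -0.7103 w 0.0425 F [ 0.1  0.1 -0.1] T [0.01 0.   0.01] q [-16.  37. -11.  98.  10.  46. -73.]
Na,Nb [-0.1  0. ]
```

Released cleanly. I'll raise the arm and back it out of both views.

>>> carry_out(
  increments=[
    {"xyz": [0,0,0.02],"rotation": [0,0,0],"jaw": 0.5},
    {"xyz": [0,0,0.06],"rotation": [0,0,0],"jaw": 0.5},
    {"xyz": [0,0,0.1],"rotation": [0,0,0],"jaw": 0.5},
    {"xyz": [0,-0.04,0.14],"rotation": [0,0,0],"jaw": 0.5},
    {"xyz": [0,-0.08,0.16],"rotation": [0,0,0],"jaw": 0.5},
  ],
)

```text
t: 19.9
position: [0.6462, 0.1462, 0.1988]
orientation: [73.7, 89.8, 33.2]
ft_force: [0.7, -0.4, 0.1]
gripper_width: 0.0426
```

>>> carry_out(
  increments=[
    {"xyz": [-0.02,-0.045,0],"rotation": [0,0,0],"jaw": 0.5},
    {"xyz": [-0.04,-0.09,0],"rotation": [0,0,0],"jaw": 0.5},
    {"xyz": [-0.06,-0.135,0],"rotation": [0,0,0],"jaw": 0.5},
    {"xyz": [-0.06,-0.18,0],"rotation": [0,0,0],"jaw": 0.5},
    {"xyz": [-0.06,-0.225,0],"rotation": [0,0,0],"jaw": 0.5},
  ],
)

```text
t: 20.4
position: [0.5853, -0.0822, 0.1967]
orientation: [30.7, 89.9, -10.0]
ft_force: [0.6, 1.3, 0.2]
gripper_width: 0.0429
```

>>> carry_out(
  increments=[
    {"xyz": [0,-0.045,0],"rotation": [0,0,0],"jaw": 0.5},
    {"xyz": [0,-0.09,0],"rotation": [0,0,0],"jaw": 0.5},
    {"xyz": [0,-0.135,0],"rotation": [0,0,0],"jaw": 0.5},
    {"xyz": [0,-0.18,0],"rotation": [0,0,0],"jaw": 0.5},
    {"xyz": [0,-0.2,0],"rotation": [0,0,0],"jaw": 0.5},
  ],
)

```text
t: 20.9
position: [0.5847, -0.2855, 0.196]
orientation: [-56.6, 89.9, -97.6]
ft_force: [-0.3, 1.0, 0.6]
gripper_width: 0.0427
```

Run:
```python
from st import *
C={n:cap(n) for n in("top","scene")}
M={}
for n in C:
    for q in("gauge_pivot","blade_pivot","leaf_hinge","pen_mid","calculator_mid","order_pad_mid"):
        for d in silhouettes(n,q)[:1]:
            M[n,q]=d["region"];r,cc=d["centre"];print(n,q,round(d["conf"],2),np.round(unproj(C[n],cc,r,.01)[:2],3),d["region"].sum())
g={n:(M[n,"gauge_pivot"]|M.get((n,"blade_pivot"),0)).astype(float) for n in C if (n,"gauge_pivot") in M}
for obs in(["top","scene"],["top"],["scene"]):
    try:
        x,f=fit(gauge,[.648,.2255,2.12,1.92,.86],[(C[n],g[n]) for n in obs],[.008,.008,.05,.05,.2]);print("gauge",obs,np.round(x,4),round(f,3))
    except Exception as e:print(e)
    try:
        x,f=fit(lambda x:[box(x[:2],x[2],0,.14,0,.006,0,.018)],[.664,.224,4.04],[(C[n],M[n,"leaf_hinge"].astype(float)) for n in obs],[.005,.005,.05]);print("leaf",obs,np.round(x,4),round(f,3))
    except Exception as e:print(e)
a=C["top"]["pixels"][165:235,120:230];b=C["scene"]["pixels"][140:210,240:350]
cv2.imwrite("pics/f1.png",np.vstack([cv2.resize(i,None,fx=4.2,fy=4.2,interpolation=cv2.INTER_CUBIC) for i in(a,b)]))
```

```text
top gauge_pivot 0.75 [0.622 0.238] 904
top blade_pivot 0.96 [0.601 0.162] 341
top leaf_hinge 0.56 [0.783 0.029] 1575
top calculator_mid 0.73 [0.636 0.45 ] 1022
top order_pad_mid 0.87 [0.78  0.032] 1554
scene gauge_pivot 0.73 [0.618 0.24 ] 382
scene blade_pivot 0.73 [0.597 0.159] 164
scene leaf_hinge 0.33 [ 0.608 -0.242] 891
scene pen_mid 0.55 [ 0.449 -0.436] 284
scene calculator_mid 0.79 [0.648 0.442] 526
scene order_pad_mid 0.71 [0.781 0.027] 1702
gauge ['top', 'scene'] [0.6457 0.2247 2.1126 1.931  0.9259] 0.259
leaf ['top', 'scene'] [0.664 0.224 4.04 ] 1.0
gauge ['top'] [0.6455 0.2242 2.1137 1.9379 0.8885] 0.08
leaf ['top'] [0.664 0.224 4.04 ] 1.0
gauge ['scene'] [0.6412 0.2326 2.0938 1.8818 1.1073] 0.37
leaf ['scene'] [0.664 0.224 4.04 ] 1.0
```

View pics/f1.png

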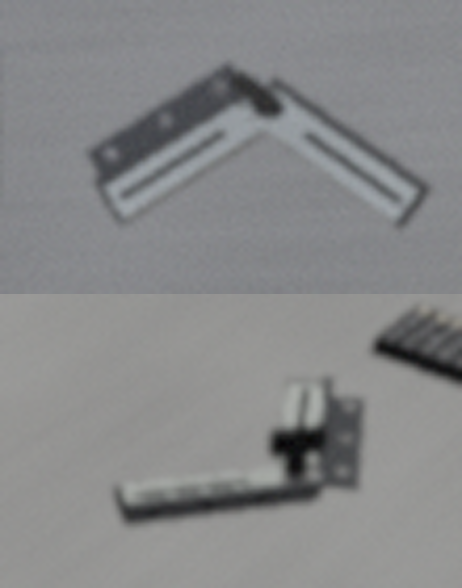

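The final view shows the stock flat on the fixed leaf, the loose leaf flat along the blade and the knuckle in the corner. The fitted angle is 1.93–1.94 rad against 1.92 for the strips. The wing is turned 1.19–1.23 rad, so it is tight.

```bash
python3 -c "
from cell import *
print(close_job())"
```

```text
the job is handed in; nothing more can be done
None
```

I handed the job in at about 21 s of the 72 s allowed. The hinged stop is set to the strips' angle, and the gauge is lying in it with its screw tight.

- **Setting the gauge:** I pressed it into the strips' corner until both legs were flat. It stayed pressed at about 10–13 N on each strip by the wrist force, well under the 30 N denting limit, while I turned the wing screw to about 1.2 rad.
- **Setting the hinged stop:** I lifted the locked gauge across and slid its stock along the fixed leaf. It swung the loose leaf out until the knuckle was home, with about 8.5 N on each leaf. The highest reading on the loose leaf was 9.3 N, below the 17 N that could push it too wide. I then let go and moved the arm clear.

**Last checks:**
- **Angle:** the top camera put the gauge at 1.94 rad, and both cameras together at 1.93, against about 1.92 rad for the strips. That is within the measuring error.
- **Fit and screw:** both leaves looked flush along the legs, and the wing stood about 1.2 rad against the stock, so the screw is tight.
- **Bystanders:** the calculator, order pad and pen were where they started, to within the detector's scatter of about 1 cm. The pen showed up in only one camera.

**Checks that disagreed or failed:**
- The scene camera's fit of the final gauge pose was poor, giving 1.88 rad and a pivot about 9 mm off, so I relied on the top view.
- The detector did not find the loose leaf in the last pictures, so I judged its fit by eye.

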